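Load a vial carrier through the check flap of a sampler station

ROBOT

A 6-joint arm with a two-finger parallel gripper is mounted at the origin on the work surface. World frame = base frame: x ahead of the robot, y to its left, z up, the work surface at z = 0. Lengths are in m, angles in degrees, forces in N, time in s.
With the tool pointing down it reaches from about 0.25 to 0.725 m from the base axis. Payload 9.7 kg.
Tool frame: the origin (TCP) lies at the very end of the fingers, on their centre line; the grasp point (between the pads) lies grasp_offset behind it (grasp_offset is the distance from the TCP to the grasp point, in m); z points along the fingers, y is the line along which they close (so a half turn about z gives the same grasp; the last joint's range is limited). The gripper opens to 85 mm and grips with 20 to 120 N. Pads are 22 mm wide; open, the fingers measure 114 mm over their backs; the gripper's body (76 mm by 85 mm) begins 54 mm behind the grasp point. The pads swing forward as they close: fully open they stand 13 mm farther back than shut.
Start: joints at [71.276, 4.979, 10.078, 95.1, 0, 90], TCP at [0.177, 0.521, 0.202] pointing down, gripper open.
Joint ranges: [-179.16, 179.16], [-48.56, 103.87], [-65.8, 70.77], [-126.05, 130.52], [-82.76, 87.17], [-180, 180]. Speed limits (degrees/s): [127.2, 127.2, 147.25, 180, 180, 180].

INTERFACE

Orientations are given as [roll, pitch, yaw] about the fixed x, y, z axes, in that order (R = Rz(yaw) Ry(pitch) Rx(roll)).
In Python, from workcell import get_obs, camera, calibration, job_done, recognise, cut_out, mark_of, grasp_offset gives the robot as it stands.
- The arm moves only by the tool servo_tool, never from a script. Its argument "moves" is a list of rows, each a list of 3 entries, a list of its own where there are three numbers: the turn, a rotation vector about the tool's x, y, z in degrees, then the shift along the tool's x, y, z in m, then the opening in per cent of the stroke, from 0 (shut) to 100 (fully open). In form: [[[ax, ay, az], [x, y, z], claw], ...]. A call has 1 to 12 rows; each row shifts and turns the commanded pose from where the row before left it, along the tool's axes as they then stand; what a row does not reach is not made up. A row lasts 1/10 s, in which the tool goes at most 50 mm and 8.59 degrees, less where a joint would pass 70% of its speed; a pose out of reach is approached as far as the arm can. A call is refused whole if a number of a shift passes 0.05 or a number of a turn 8.59, either way. A call with a gripper value outside its range is refused whole. The fingers move at their own pace and stop on an object; "force" is the grip in N (left out, the last holds). Time passes only in rows, so rows that do not move let the fingers close. It gives the time, the measured TCP pose, the force, the opening and the grip force at its end, in the units of the state.
- get_obs(): the state, without advancing time (a new reading comes with each control period).
- camera(name): name is "side" or "top"; returns (picture, depth): 384x512x3 uint8, red, green, blue; 384x512 float32, m along the optical axis (not along the pixel's ray), 0 where there is no reading.
- calibration(name): a dict with "camera_matrix" (3x3 intrinsics, pixels), "R" (3x3) and "t" (3): a world point X has camera coordinates R X + t. Camera axes: x right, y down, z forward; pixel columns grow to the right and rows downward; lengths in m; the calibration is good to about 2 mm. A picture is of the moment at which its call begins. calibration takes no time and is no camera call.
- job_done(): hands the job in; it is judged then, once.
Trained networks look in the newest picture that a camera, given by its name, has taken for a name from the list of things; names that differ only in an ending like _2 or _b are one class to them, and where a whole thing is asked for, a point or a joint stands for the part that bears it (a point fixed in the world has none). Each returns a list of dicts, best first, with "score" (0 to 1); they miss things now and then, are a little off and sometimes report something else, mostly with a low value. They report only what shows in the picture. A call takes as long as a camera call. They do not tell look-alikes from the thing itself.
- recognise(name, camera): "xyz" ([x, y, z] in m, in the coordinates of the camera as it stood for that picture, good to about 4 mm: the middle of the surface that is visible of it).
- cut_out(name, camera): "mask" (384x512 bool, what is visible of it).
- mark_of(name, camera): "xyz" ([x, y, z] in m, in the coordinates of the camera as it stood for that picture, good to about 4 mm: a listed point, or the origin of a listed thing).
The state is a dict: "time": time; "q": joint angles; "qd": joint speeds; "joint_efforts": joint torques, N m; "ee_pos": TCP position; "tcp_rot": TCP orientation; "wrist_force": force on the tool from outside, world axes, zero at the start; "torque": the same for the moment, N m; "opening": finger opening in m; "grasp_force": force on a finger pad.
Only numpy, scipy, OpenCV 4.12 (cv2) and the standard library are available. Lean on these libraries where they do the work, as an engineer would, in place of code of your own. Each camera call takes 0.05 s, during which the arm holds its last target. There are 200 camera calls.

TASK

Pick up the carrier that holds the vials (not the empty one) by its steel handle, lay it flat in the lane in front of the station's flap, vials towards the flap, and push it in along the lane so that the vials swing the flap open and pass under it, until it has driven the loose follower plate at the end of the bay back onto its hard rubber stop. Press it home for about half a second with roughly 10 N, never more than 15 N, then ease off slowly and let go, leaving it resting against the plate with the flap fallen shut behind the vials. Let only the carrier touch the flap, keep the vials upright, and leave everything else where it is.

Things in the scene. Friction and masses are not known exactly. Their poses are not given: they have to be found in the camera images.
- carrier: Loaded carrier, loose, about 0.24 kg, 145 mm long. Origin: on its underside, below the middle of its handle; +x runs from handle to vials, +z up. A flat tongue (30 mm wide, 7 thick) lies from x = 13 to 87 mm, then the grey vial block from x = 87 to 132 mm, 46 mm wide, 20 high, with nine amber vials, caps 34 mm above the underside.
- carrier_front (a point): Middle of the carrier's front face (the end that meets the flap and the follower plate): x = 132 mm, 12 mm above the underside in the carrier's frame; same axes.
- carrier_handle (a point): Middle of the top of the loaded carrier's handle, an upright steel block 26 (x) by 18 (y) by 50 mm high over the carrier's origin; same axes. The weight lies some 55 mm ahead of it: grip firmly (about 60 N).
- spare: The empty carrier, the same shape but with nine dark holes and no vials (20 mm high there). It must stay where it is. Origin and axes as for the carrier.
- gate (a point): Fixed station: point of the lane floor in the middle of the gate, 4 mm above the bench; +x is the way in. The lane (x = -175 mm to 0) is 51 mm wide inside, between kerbs 10 mm high and 7.5 thick. Beyond is the open-topped bay, 51 mm wide, walls 26 mm high. Two posts (12 mm along x, 7.5 mm wide, 56 mm high above the lane floor) stand beside the flap. Floor level throughout.
- flap (a joint): Steel flap between the posts, 46 mm wide, hinged at its top edge. Angle in rad: 0 hanging shut; it opens inwards only (its lower edge to the gate's +x), up to 1.5. Its weight and a weak spring shut it; about 1 N opens it. It drags over the vial tops and falls shut when the rear of the vial block is about 35 mm past the gate.
- flap_edge (a point): Middle of the flap's lower edge. Hinge 46 mm, lower edge (shut) 12 mm above the lane floor, so the carrier's tongue passes under the shut flap and the handle stays outside.
- follower: Light grey plate across the end of the bay, 46 mm wide, 2 to 24 mm above the lane floor; origin at lane floor height in the plane of its face towards the gate; +x is the way in. It slides back freely (about 1 N) by an unknown 0 to 30 mm, then sits on stiff rubber that gives about 1 mm for each 10 N: that is home, the vial block well clear of the flap; only feel tells. It stays where it is left.
- solvent: Amber solvent bottle, 72 mm across, 150 mm high; origin under its middle. Leave it alone.
- capjar: Small jar, 52 mm across, 55 mm high; origin under its middle. Leave it alone.
- septa_tin: Flat tin, 50 mm across, 26 mm high; origin under its middle. Leave it alone.
- spanner: Spanner 150 mm long lying on the bench. Leave it alone.
- calculator: White calculator 130 by 70 by 15 mm; origin under its middle. Leave it alone.
Mind the look-alikes: they are no part of the job. Leave any blue or yellow look-alike of the part that bears follower alone.

How it is judged (in metres and radians):
On the way, in this order (a step that is already met when the one before it is completed fails the run):
1. the carrier lies flat in the lane, its front still before the flap (not more than 60 mm from it) and the flap shut (y of carrier in the frame of gate between -0.006 and 0.006 m and z of carrier in the frame of gate below 0.004 m and angle between the x axis of carrier and the x axis of gate, either way round below 0.15 rad and x of carrier_front in the frame of gate between -0.06 and 0.002 m and value of joint flap below 0.1 rad), for 0.2 s.
2. the vials are passing under the opened flap (flap beyond 0.6 rad, carrier front 20 to 80 mm beyond the gate) (y of carrier in the frame of gate between -0.006 and 0.006 m and z of carrier in the frame of gate below 0.004 m and angle between the x axis of carrier and the x axis of gate, either way round below 0.15 rad and value of joint flap above 0.6 rad and x of carrier_front in the frame of gate between 0.02 and 0.08 m), for 0.02 s.
3. the carrier presses the follower plate onto its stop with more than 6 N for 0.3 s (contact force between carrier and follower above 6 N), for 0.3 s.
At the end, for the whole second after the job is handed in: The loaded carrier lies flat in the lane (within 6 mm sideways, 4 mm in height, 0.15 rad in direction), released and at rest, its front within 3 mm of the follower plate's face, and the flap hangs shut behind the vial block (under 0.1 rad) (y of carrier in the frame of gate between -0.006 and 0.006 m and z of carrier in the frame of gate below 0.004 m and angle between the x axis of carrier and the x axis of gate, either way round below 0.15 rad and x of carrier_front in the frame of follower above -0.003 m and value of joint flap below 0.1 rad and linear speed of carrier below 0.01 m/s and contact force between the fingers and carrier below 0.1 N); the robot touches nothing.
It fails at once if the carrier is pressed on the follower plate with more than 15 N (contact force between carrier and follower above 15 N).
It fails at once if the robot touches the flap (contact force between any of the arm, the fingers and flap above 0.5 N).
It fails at once if the loaded carrier is tipped by more than 0.6 rad (angle between carrier's own z axis and vertical above 0.6 rad).
It fails at once if the empty carrier is moved by more than 15 mm (distance of spare from where it was at the start of the episode above 0.015 m).
It fails at once if the bottle, jar, tin, spanner or calculator is moved by more than 20 mm (distance of any of solvent, capjar, septa_tin, spanner, calculator from where it was at the start of the episode above 0.02 m).
It also fails if it takes over 58 s, if anything falls off the work surface, if the arm or the gripper's body presses on something with over 40 N, if the wrist force passes 120 N, or if a joint passes its speed limit or range.

## Working session

There is one attempt and no reset: what is moved stays moved. The work goes in short steps, Python scripts to look and compute and a tool call to move; the robot and the scene stay as the last step left them, time stands still between calls to the robot, and variables do not carry over. Pictures are saved under pics/ and viewed, at most 13 in all, crops included, and the job is handed in when it is done.

Besides the shell and the picture viewer there is one more tool, called after "Emit:" as name(argument=value, ...) on one line, values as JSON. servo_tool: Moves the arm, as the interface text tells. Its arguments: {"type":"object","properties":{"moves":{"type":"array"},"force":{"type":"number"}},"required":["moves"]}

```bash
mkdir -p pics; ls; cat > h.py <<'E'
import numpy as np, cv2
from workcell import *
def w(name,p):
    c=calibration(name); return np.array(c["R"]).T@(np.array(p)-np.array(c["t"]))
def cloud(name,d):
    c=calibration(name); K=np.array(c["camera_matrix"]); v,u=np.mgrid[:384,:512]
    P=np.stack([(u-K[0,2])/K[0,0]*d,(v-K[1,2])/K[1,1]*d,d],-1)
    return (P-np.array(c["t"]))@np.array(c["R"])
E
python3 - <<'E'
from h import *
print(get_obs(), grasp_offset)
ims=[]
for n in("top","side"):
    im,d=camera(n); ims.append(im); np.savez(f"{n}.npz",im=im,d=d)
    for t in("carrier","spare","gate","flap_edge","follower","carrier_handle","carrier_front"):
        for r in mark_of(t,n)[:3]: print(n,t,round(r["score"],2),w(n,r["xyz"]).round(4))
    cv2.imwrite(f"pics/{n}.png",cv2.resize(im[:,:,::-1],(800,600)))
E
```

```text
pics
{'time': 0.0, 'q': array([7.12743965e+01, 5.01148980e+00, 1.00330767e+01, 9.50989054e+01,
       6.53553838e-04, 8.99995461e+01]), 'qd': array([-0.02327931, -0.02705485, -0.01055524, -0.00487158,  0.08573613,
       -0.05151837]), 'joint_efforts': array([-1.08059505e-04, -5.20390105e+01,  4.64801073e+01,  1.64997380e-02,
        2.23802527e-05,  6.91977931e-06]), 'ee_pos': array([0.17647945, 0.52063104, 0.20176702]), 'tcp_rot': array([-1.79922682e+02, -6.54165724e-04,  1.61274849e+02]), 'wrist_force': array([-0.31538601, -0.43654604,  0.76332143]), 'torque': array([-0.00048584, -0.00339615,  0.01774885]), 'grasp_force': 0.0, 'opening': 0.08584860908519353} 0.0187
top carrier 0.97 [ 0.4471 -0.1453  0.0015]
top carrier 0.62 [ 0.4449 -0.1441  0.0492]
top spare 0.94 [ 0.4393 -0.3063  0.0058]
top spare 0.43 [0.5763 0.3228 0.0023]
top gate 0.88 [0.6384 0.1134 0.004 ]
top follower 0.65 [0.658  0.2458 0.004 ]
top follower 0.6 [0.7228 0.1195 0.0032]
top follower 0.54 [ 0.8319 -0.0255  0.0012]
top carrier_handle 0.83 [ 0.4435 -0.145   0.0515]
top carrier_front 0.8 [ 0.5746 -0.1674  0.0121]
side carrier 0.76 [ 0.4418 -0.141  -0.0017]
side spare 0.83 [ 0.4385 -0.3037  0.0032]
side gate 0.57 [0.6401 0.1097 0.0052]
side flap_edge 0.56 [0.639  0.115  0.0188]
side follower 0.8 [0.6596 0.2471 0.0039]
side follower 0.5 [ 0.8259 -0.028  -0.0025]
side carrier_handle 0.56 [ 0.4431 -0.146   0.0522]
side carrier_front 0.67 [ 0.5708 -0.1715  0.0134]
side carrier_front 0.63 [ 0.4379 -0.3032  0.0041]
```

View pics/top.png

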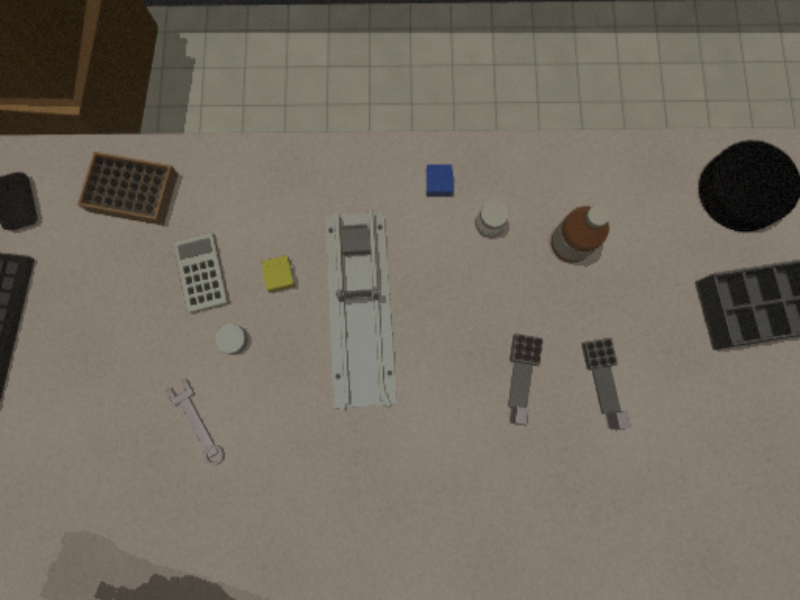

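View pics/side.png

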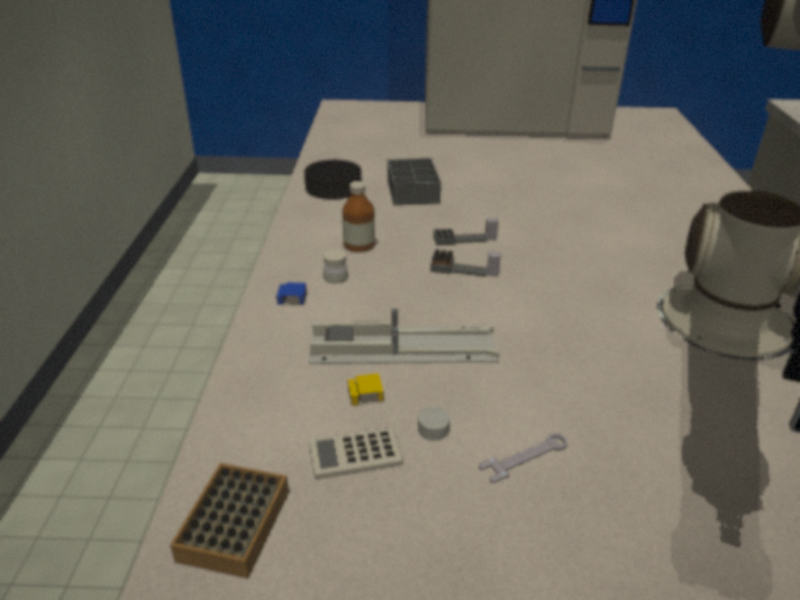

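The top view shows the lane at column 360, with its gate at row 295 and the grey follower at row 240. The loaded carrier's handle is at (520,413) and the spare's at (617,420). The side view shows amber vials on the nearer carrier at (440,262). Blue (440,180) and yellow (278,273) are look-alikes. Next I'll refine the poses.

```bash
cat > m.py <<'E'
from h import *
import sys
def rect(P,lbl):
    (c,s,a)=cv2.minAreaRect(P[:,:2].astype(np.float32)*1000); print(lbl,len(P),np.round(c,1),np.round(s,1),round(a,2),"zmed",np.median(P[:,2]).round(4))
E
python3 - <<'E'
from m import *
D=np.load("top.npz"); P=cloud("top",D["d"]).reshape(-1,3); ok=D["d"].ravel()>0
P=P[ok]
def box(x0,x1,y0,y1,z0,z1): return P[(P[:,0]>x0)&(P[:,0]<x1)&(P[:,1]>y0)&(P[:,1]<y1)&(P[:,2]>z0)&(P[:,2]<z1)]
rect(box(.40,.50,-.20,-.1,.044,.06),"handle")
rect(box(.50,.63,-.22,-.1,.024,.045),"vials")
rect(box(.45,.53,-.22,-.1,.004,.012),"tongue")
h=box(.40,.50,-.20,-.1,.044,.06).mean(0);v=box(.50,.63,-.22,-.1,.024,.045).mean(0);print(h,v,np.degrees(np.arctan2(*(v-h)[[1,0]])))
# lane: floor/kerb heights
rect(box(.42,.80,.03,.20,.008,.08),"station>8mm")
rect(box(.45,.62,.05,.18,.009,.02),"kerbs")
for x in np.arange(.48,.8,.02):
    s=box(x-.004,x+.004,.04,.19,-.01,.09); s=s[np.argsort(s[:,1])]
    k=s[s[:,2]>.0095]; print(round(x,3),"mid",((k[:,1].min()+k[:,1].max())/2).round(4) if len(k) else None,"w",np.ptp(k[:,1]).round(4) if len(k) else 0,"zmax",s[:,2].max().round(3))
rect(box(.6,.68,.05,.18,.045,.08),"posts/hinge")
c=box(.655,.78,.105,.13,-.01,.08)
for x in np.arange(.65,.78,.005):
    q=c[abs(c[:,0]-x)<.0025]; print(round(x,3),np.median(q[:,2]).round(4) if len(q) else None,end="; ")
E
```

```text
handle 85 [ 445.7 -142.7] [18.4 25.9] 75.72 zmed 0.0507
vials 199 [ 554.2 -163.5] [40.8 40.9] 79.74 zmed 0.0343
tongue 392 [ 490.7 -159.1] [117.4  77. ] 89.54 zmed 0.0078
[ 0.44592241 -0.14213965  0.05048652] [ 0.55297757 -0.16257718  0.03349923] -10.808090610252593
station>8mm 1461 [629.4 103.2] [334.5 124.2] 3.28 zmed 0.024
kerbs 428 [540.4 110.5] [159.3  98.3] 4.75 zmed 0.0146
0.48 mid 0.105 w 0.0717 zmax 0.018
0.5 mid 0.1062 w 0.0641 zmax 0.019
0.52 mid 0.0999 w 0.0774 zmax 0.018
0.54 mid 0.1182 w 0.0835 zmax 0.017
0.56 mid 0.1103 w 0.0628 zmax 0.019
0.58 mid 0.1116 w 0.0654 zmax 0.018
0.6 mid 0.1131 w 0.0632 zmax 0.018
0.62 mid 0.1119 w 0.0659 zmax 0.018
0.64 mid 0.1152 w 0.0673 zmax 0.065
0.66 mid 0.1163 w 0.0658 zmax 0.034
0.68 mid 0.1175 w 0.0632 zmax 0.033
0.7 mid 0.1176 w 0.0634 zmax 0.033
0.72 mid 0.1195 w 0.066 zmax 0.035
0.74 mid 0.1205 w 0.064 zmax 0.035
0.76 mid 0.1208 w 0.0638 zmax 0.035
0.78 mid 0.1196 w 0.0718 zmax 0.033
0.8 mid 0.0966 w 0.0 zmax 0.026
posts/hinge 100 [643.9 114.5] [11.6 68.8] 1.75 zmed 0.0547
0.65 None; 0.655 None; 0.66 0.0045; 0.665 0.0043; 0.67 0.005; 0.675 0.0049; 0.68 0.0055; 0.685 0.0062; 0.69 0.0043; 0.695 0.005; 0.7 0.006; 0.705 0.0062; 0.71 0.0054; 0.715 0.0053; 0.72 0.0128; 0.725 0.0311; 0.73 0.0308; 0.735 0.0315; 0.74 0.0313; 0.745 0.0313; 0.75 0.031; 0.755 0.0306; 0.76 0.0311; 0.765 0.028; 0.77 0.0259; 0.775 0.0081;
```

Emit:
servo_tool(moves=[[[0,0,8.59],[0,0,0],100],[[0,0,8.59],[0,0,0],100],[[0,0,8.59],[0,0,0],100],[[0,0,8.59],[0,0,0],100],[[0,0,8.59],[0,0,0],100],[[0,0,8.59],[0,0,0],100],[[0,0,8.59],[0,0,0],100],[[0,0,8.59],[0,0,0],100],[[0,0,8.59],[0,0,0],100],[[0,0,8.59],[0,0,0],100]], force=60)

```text
time: 1.8
ee_pos: [0.1766, 0.5209, 0.2025]
tcp_rot: [-180.0, 0.0, 75.0]
wrist_force: [0.1, 0.7, 0.6]
opening: 0.0851
grasp_force: 0.0
```

Emit:
servo_tool(moves=[[[0,0,8.59],[0,0,0],100],[[0,0,8.59],[0,0,0],100],[[0,0,8.59],[0,0,0],100],[[0,0,8.59],[0,0,0],100],[[0,0,8.59],[0,0,0],100],[[0,0,8.59],[0,0,0],100],[[0,0,8.59],[0,0,0],100],[[0,0,8.59],[0,0,0],100],[[0,0,8.59],[0,0,0],100],[[0,0,8.59],[0,0,0],100],[[0,0,0],[0,0,0],100],[[0,0,0],[0,0,0],100]])

```text
time: 3.0
ee_pos: [0.4274, 0.2643, 0.2044]
tcp_rot: [-166.4, 9.9, 23.4]
wrist_force: [-0.2, 0.6, -0.1]
opening: 0.0856
grasp_force: 0.0
```

```bash
python3 -c "
from h import *
o=get_obs();print(o['q'].round(2),o['qd'].round(2),o['ee_pos'],o['tcp_rot'])"
```

```text
[ 23.31   8.08  11.96 103.76  13.55 179.94] [ 2.52 -0.43 -0.06 -0.24  0.09 -0.06] [0.42739786 0.26426734 0.20435142] [-166.43815082    9.8690754    23.37016591]
```

Emit:
servo_tool(moves=[[[0,0,0],[0,0,0],100],[[0,0,0],[0,0,0],100],[[0,0,0],[0,0,0],100]])

```text
time: 3.3
ee_pos: [0.4262, 0.2659, 0.2046]
tcp_rot: [-166.4, 9.8, 23.6]
wrist_force: [0.8, -0.3, 0.7]
opening: 0.0855
grasp_force: 0.0
```

Emit:
servo_tool(moves=[[[0,0,-8.59],[0,0,0],100],[[0,0,-8.59],[0,0,0],100],[[0,0,-8.59],[0,0,0],100],[[0,0,-8.59],[0,0,0],100],[[0,0,-8.59],[0,0,0],100],[[0,0,0],[0,0,0],100]])

```text
time: 3.9
ee_pos: [0.4264, 0.2656, 0.2046]
tcp_rot: [-163.4, -1.9, 65.2]
wrist_force: [-0.5, -0.2, -0.1]
opening: 0.0854
grasp_force: 0.0
```

```bash
cat > g.py <<'E'
from h import *
import sys
from scipy.spatial.transform import Rotation as R
def go(x,y,z,yaw):
    o=get_obs(); A=R.from_euler('xyz',o['tcp_rot'],degrees=True); B=R.from_euler('xyz',[180,0,yaw],degrees=True)
    print("q",o['q'].round(1),"pos",o['ee_pos'].round(4),"rot",o['tcp_rot'].round(2),"F",o['wrist_force'].round(1))
    T=np.array([x,y,z])-o['ee_pos']
    print("turn",(A.inv()*B).as_rotvec(degrees=True).round(2),"shift now",A.inv().apply(T).round(4),"shift after turn",B.inv().apply(T).round(4))
    t=A.as_matrix()[:,2]; print("level turn",A.inv().apply(np.degrees(np.cross(t,[0,0,-1]))).round(2))
if __name__=="__main__": go(*map(float,sys.argv[1:]))
E
python3 g.py .4457 -.1428 .12 169.4
```

```text
q [ 23.5   8.   12.  103.8  13.5 136.9] pos [0.4264 0.2656 0.2046] rot [-163.4    -1.88   65.19] F [-0.5 -0.2 -0.1]
turn [ -10.03  -16.39 -103.1 ] shift now [-0.3652  0.2018  0.0157] shift after turn [-0.0941 -0.3979  0.0846]
level turn [-16.36  -1.88  -0.  ]
```

Level (2 rows), then turn back towards yaw 169.

Emit:
servo_tool(moves=[[[-8.2,-0.95,0],[0,0,0],100],[[-8.2,-0.95,0],[0,0,0],100],[[0,0,-8.59],[0,0,0],100],[[0,0,-8.59],[0,0,0],100],[[0,0,-8.59],[0,0,0],100],[[0,0,-8.59],[0,0,0],100],[[0,0,-8.59],[0,0,0],100],[[0,0,-8.59],[0,0,0],100],[[0,0,-8.59],[0,0,0],100],[[0,0,-8.59],[0,0,0],100],[[0,0,-8.59],[0,0,0],100],[[0,0,-8.59],[0,0,0],100]])

```text
time: 5.1
ee_pos: [0.4265, 0.2654, 0.2046]
tcp_rot: [-180.0, -0.2, 151.3]
wrist_force: [-1.0, 0.3, 0.3]
opening: 0.0854
grasp_force: 0.0
```

Emit:
servo_tool(moves=[[[0,0,-8.59],[0,0,0],100],[[0,0,-8.59],[0,0,0],100],[[0,0,0],[0,0,0],100]])

```text
time: 5.4
ee_pos: [0.4265, 0.2654, 0.2046]
tcp_rot: [180.0, -0.2, 168.3]
wrist_force: [0.8, -0.4, 0.9]
opening: 0.0852
grasp_force: 0.0
```

```bash
python3 g.py .4457 -.1428 .12 169.4
```

```text
q [31.8 -1.4  3.8 95.3  0.2 43.5] pos [0.4265 0.2654 0.2046] rot [179.98  -0.21 168.29] F [ 0.8 -0.4  0.9]
turn [ 0.02 -0.21 -1.11] shift now [-0.102  -0.3958  0.0841] shift after turn [-0.094  -0.3977  0.0846]
level turn [ 0.02 -0.21  0.  ]
```

Emit:
servo_tool(moves=[[[0,-0.2,-1.1],[0,0,0],100],[[0,0,0],[-0.0094,-0.0398,0.0085],100],[[0,0,0],[-0.0094,-0.0398,0.0085],100],[[0,0,0],[-0.0094,-0.0398,0.0085],100],[[0,0,0],[-0.0094,-0.0398,0.0085],100],[[0,0,0],[-0.0094,-0.0398,0.0085],100],[[0,0,0],[-0.0094,-0.0398,0.0085],100],[[0,0,0],[-0.0094,-0.0398,0.0085],100],[[0,0,0],[-0.0094,-0.0398,0.0085],100],[[0,0,0],[-0.0094,-0.0398,0.0085],100],[[0,0,0],[-0.0094,-0.0398,0.0085],100],[[0,0,0],[0,0,0],100]])

```text
time: 6.6
ee_pos: [0.4456, -0.1469, 0.1181]
tcp_rot: [-180.0, -0.1, 168.9]
wrist_force: [0.7, 0.5, -0.6]
opening: 0.0853
grasp_force: 0.0
```

```bash
python3 g.py .4455 -.1430 .018 169.4; python3 - <<'E'
from h import *
im,d=camera("side"); 
for t in("carrier","carrier_handle"):
    for r in mark_of(t,"side")[:2]: print(t,round(r["score"],2),w("side",r["xyz"]).round(4))
P=cloud("side",d).reshape(-1,3)
m=(abs(P[:,0]-.445)<.04)&(abs(P[:,1]+.143)<.035)&(P[:,2]>.02)&(P[:,2]<.056)
h=P[m]; t=h[h[:,2]>.048]; print(len(h),h.min(0),h.max(0),len(t),t.mean(0) if len(t) else 0)
E
```

```text
q [-18.2  -6.9 -10.9  86.   -0.   -7.1] pos [ 0.4456 -0.1469  0.1181] rot [-1.7997e+02 -9.0000e-02  1.6892e+02] F [ 0.7  0.5 -0.6]
turn [-0.03 -0.09 -0.48] shift now [0.0006 0.0039 0.1001] shift after turn [0.0008 0.0038 0.1001]
level turn [-0.03 -0.09  0.  ]
carrier 0.61 [ 0.4438 -0.1449  0.0014]
carrier_handle 0.58 [ 0.4452 -0.1452  0.0515]
85 [ 0.43231205 -0.15518958  0.02044309] [ 0.45873052 -0.12830402  0.05398692] 28 [ 0.44469296 -0.14088759  0.05080077]
```

Emit:
servo_tool(moves=[[[0,0,-0.4],[0.0008,0.0036,0.02],100],[[0,0,0],[0,0,0.02],100],[[0,0,0],[0,0,0.02],100],[[0,0,0],[0,0,0.02],100],[[0,0,0],[0,0,0.015],100],[[0,0,0],[0,0,0.005],100],[[0,0,0],[0,0,0],0],[[0,0,0],[0,0,0],0],[[0,0,0],[0,0,0],0],[[0,0,0],[0,0,0],0],[[0,0,0],[0,0,0],0],[[0,0,0],[0,0,0],0]], force=60)

```text
time: 7.95
ee_pos: [0.4464, -0.1402, 0.0202]
tcp_rot: [-180.0, 0.0, 169.8]
wrist_force: [-1.2, -1.3, 6.2]
opening: 0.0142
grasp_force: 58.6
```

Emit:
servo_tool(moves=[[[0,0,0],[0,0,0],0],[[0,0,0],[0,0,0],0]])

```text
time: 8.15
ee_pos: [0.4464, -0.1402, 0.0202]
tcp_rot: [-180.0, 0.0, 169.8]
wrist_force: [-1.4, -2.0, 5.9]
opening: 0.0141
grasp_force: 58.6
```

Emit:
servo_tool(moves=[[[0,0,0],[0,0,-0.004],0],[[0,0,0],[0,0,-0.01],0],[[0,0,0],[0,0,-0.02],0],[[0,0,0],[0,0,-0.025],0],[[0,0,0],[0,0,-0.02],0],[[0,0,0],[0,0,-0.01],0],[[0,0,0],[0,0,0],0],[[0,0,0],[0,0,0],0]])

```text
time: 8.95
ee_pos: [0.4458, -0.1396, 0.1077]
tcp_rot: [180.0, -0.1, 169.8]
wrist_force: [-0.1, 0.2, -2.7]
opening: 0.0139
grasp_force: 58.8
```

```bash
python3 - <<'E'
from m import *
o=get_obs(); print(o)
im,d=camera("side"); cv2.imwrite("pics/s2.png",cv2.resize(im[100:250,230:430,::-1],(800,600)))
print([(t,round(r["score"],2),w("side",r["xyz"]).round(4)) for t in("carrier","carrier_handle","carrier_front") for r in mark_of(t,"side")[:1]])
im,d=camera("top"); cv2.imwrite("pics/t2.png",cv2.resize(im[150:300,250:450,::-1],(800,600)))
print([(t,round(r["score"],2),w("top",r["xyz"]).round(4)) for t in("carrier","carrier_handle","carrier_front") for r in mark_of(t,"top")[:1]])
P=cloud("top",d).reshape(-1,3); P=P[d.ravel()>0]
b=P[(P[:,0]>.51)&(P[:,0]<.62)&(abs(P[:,1]+.165)<.05)&(P[:,2]>.085)&(P[:,2]<.14)]; rect(b,"block")
A=np.c_[b[:,:2]-b[:,:2].mean(0),np.ones(len(b))]; print(np.linalg.lstsq(A,b[:,2],rcond=None)[0])
E
```

```text
{'time': 8.95, 'q': array([-1.73966079e+01, -7.13459333e+00, -1.23376303e+01,  8.48690521e+01,
        1.01306504e-02, -7.24579048e+00]), 'qd': array([ 0.08321731,  0.27772614, -0.91313522, -0.24819051,  0.00790432,
       -0.02920915]), 'joint_efforts': array([ 4.04273029e-03, -4.17194188e+01,  5.00497019e+01, -5.70167368e-02,
        1.25151384e-02,  9.75234911e-05]), 'ee_pos': array([ 0.44582975, -0.13962744,  0.10765127]), 'tcp_rot': array([ 1.79980858e+02, -7.02356866e-02,  1.69849188e+02]), 'wrist_force': array([-0.0822891 ,  0.22674125, -2.71633106]), 'torque': array([ 0.03480275,  0.08354853, -0.02897171]), 'grasp_force': 58.76525270752609, 'opening': 0.013916007658361424}
[('carrier', 0.66, array([ 0.4422, -0.1429,  0.0903])), ('carrier_handle', 0.7, array([0.6417, 0.114 , 0.0151])), ('carrier_front', 0.85, array([ 0.5669, -0.1659,  0.0929]))]
[('carrier', 0.68, array([ 0.4392, -0.1416,  0.0869])), ('carrier_handle', 0.82, array([ 0.4406, -0.1391,  0.1376])), ('carrier_front', 0.87, array([ 0.5699, -0.1656,  0.0952]))]
block 502 [ 541.1 -159. ] [45.7 63.5] 80.38 zmed 0.1053
[ 0.31479278 -0.20112386  0.10626822]
```

View pics/s2.png

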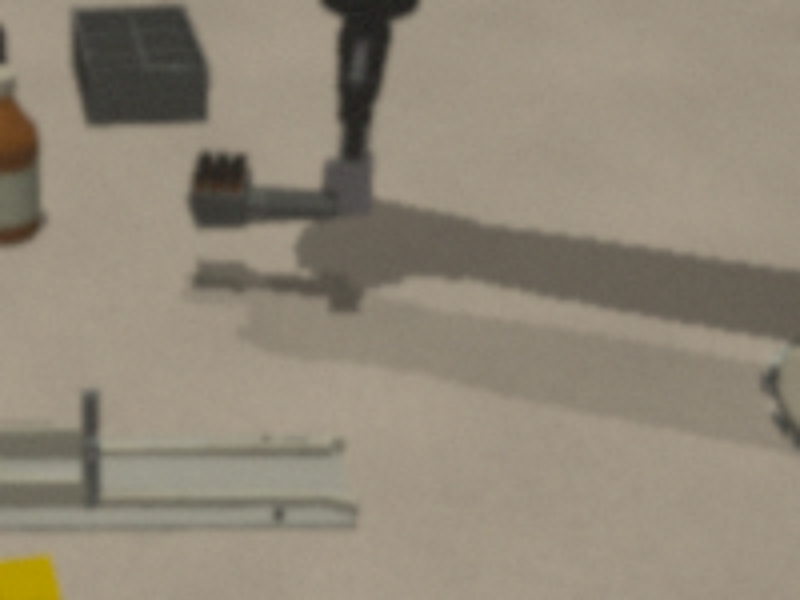

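```bash
python3 g.py .477 .1052 .09 183.2
```

```text
q [-17.4  -7.1 -12.3  84.9   0.   -7.2] pos [ 0.446  -0.1397  0.1081] rot [ 1.7999e+02 -5.0000e-02  1.6985e+02] F [-0.9 -0.  -3. ]
turn [  0.02  -0.04 -13.35] shift now [0.0126 0.2465 0.0181] shift after turn [-0.0446  0.2428  0.0181]
level turn [ 0.01 -0.05  0.  ]
```

View pics/t2.png

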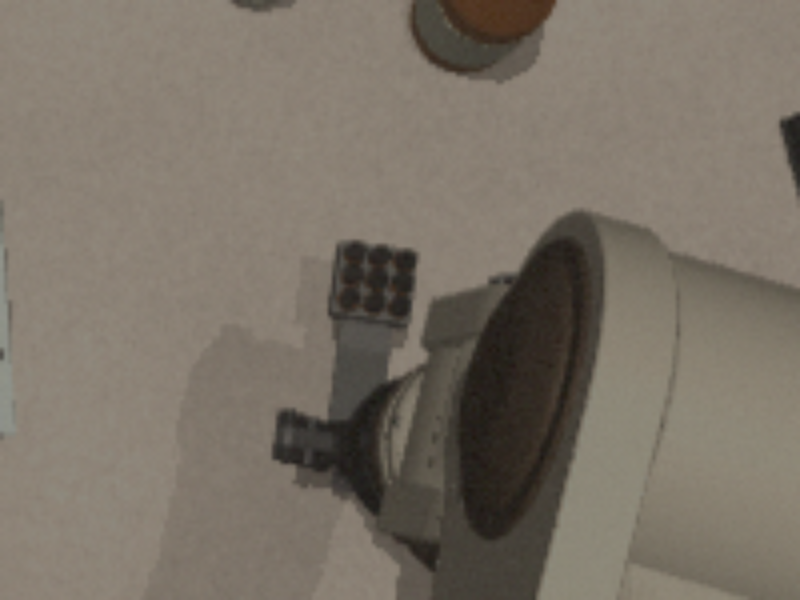

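The side crop shows the carrier hanging level with its amber vials at (220,190). In the top crop the vial block is clearly visible at (375,280).

Emit:
servo_tool(moves=[[[0,0,-6.7],[0,0,0],0],[[0,0,-6.65],[0,0,0],0],[[0,0,0],[-0.005,0.024,0],0],[[0,0,0],[-0.005,0.028,0],0],[[0,0,0],[-0.005,0.028,0],0],[[0,0,0],[-0.005,0.028,0],0],[[0,0,0],[-0.005,0.028,0],0],[[0,0,0],[-0.005,0.028,0],0],[[0,0,0],[-0.005,0.028,0.004],0],[[0,0,0],[-0.005,0.028,0.006],0],[[0,0,0],[-0.0046,0.0228,0.008],0],[[0,0,0],[0,0,0],0]])

```text
time: 10.55
ee_pos: [0.4767, 0.1073, 0.0892]
tcp_rot: [180.0, -0.1, -176.7]
wrist_force: [-0.4, -0.4, -2.8]
opening: 0.0134
grasp_force: 59.1
```

Emit:
servo_tool(moves=[[[0,0,0],[0,0,0.015],0],[[0,0,0],[0,0,0.015],0],[[0,0,0],[0,0,0],0],[[0,0,0],[0,0,0],0]])

```text
time: 10.95
ee_pos: [0.4767, 0.1044, 0.0599]
tcp_rot: [-180.0, -0.1, -176.9]
wrist_force: [-0.6, 0.3, -2.2]
opening: 0.0141
grasp_force: 59.1
```

```bash
cat > look.py <<'E'
from m import *
import sys
z0,z1=float(sys.argv[1]),float(sys.argv[2])
o=get_obs(); print(o["ee_pos"].round(4),o["tcp_rot"].round(2),o["wrist_force"].round(1))
im,d=camera("top"); s=np.s_[120:290,160:320]; cv2.imwrite(sys.argv[3],cv2.resize(im[s][:,:,::-1],(560,595)))
P=cloud("top",d); np.savez("last.npz",im=im,d=d)
for t in("carrier","carrier_front","carrier_handle","gate"):
    for r in mark_of(t,"top")[:1]: print(t,round(r["score"],2),w("top",r["xyz"]).round(4))
Q=P.reshape(-1,3); Q=Q[d.ravel()>0]
b=Q[(Q[:,0]>.50)&(Q[:,0]<.635)&(abs(Q[:,1]-.112)<.035)&(Q[:,2]>z0)&(Q[:,2]<z1)]; rect(b,"block")
E
python3 look.py .056 .09 pics/t3.png; python3 g.py .477 .1052 .05 183.2
```

```text
[0.4767 0.1044 0.0599] [-1.8000e+02 -8.0000e-02 -1.7686e+02] [-0.6  0.3 -2.2]
gate 0.98 [0.6434 0.1168 0.0087]
block 0 [0. 0.] [0. 0.] 0.0 zmed nan
q [ 12.4  -3.8 -14.4  79.3   0.    9.2] pos [0.4775 0.105  0.061 ] rot [ 1.7998e+02  5.0000e-02 -1.7682e+02] F [ 0.   0.4 -3.1]
turn [ 0.02  0.05 -0.02] shift now [0.0005 0.0002 0.011 ] shift after turn [0.0005 0.0002 0.011 ]
level turn [0.02 0.05 0.  ]
  return _methods._mean(a, axis=axis, dtype=dtype,
  ret = ret.dtype.type(ret / rcount)
```

View pics/t3.png

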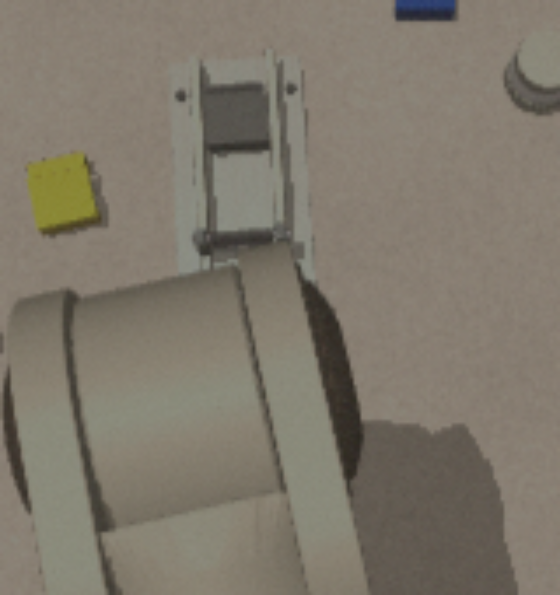

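The arm hides the carrier from the top camera: it covers everything below the flap at (240,240). I'll use the side camera instead.

```bash
cat > side.py <<'E'
from m import *
import sys
o=get_obs(); print(o["ee_pos"].round(4),o["tcp_rot"].round(2),o["wrist_force"].round(1))
ds=[]
for i in range(4):
    im,d=camera("side"); ds.append(d)
    print([(t,round(r["score"],2),w("side",r["xyz"]).round(4).tolist()) for t in("carrier","carrier_front","gate","flap_edge","follower") for r in mark_of(t,"side")[:1]] if i<2 else "")
d=np.median(ds,0); np.savez("slast.npz",im=im,d=d)
cv2.imwrite(sys.argv[1],cv2.resize(im[180:255,185:325,::-1],(800,428),interpolation=cv2.INTER_CUBIC))
E
python3 side.py pics/s3.png
python3 - <<'E'
from m import *
D=np.load("slast.npz"); P=cloud("side",D["d"])
# block pts: above kerb level
def sec(x0,x1,z0,z1,y0=.05,y1=.18):
    return P[(P[...,0]>x0)&(P[...,0]<x1)&(P[...,1]>y0)&(P[...,1]<y1)&(P[...,2]>z0)&(P[...,2]<z1)]
b=sec(.54,.63,.03,.085); rect(b,"block"); print(np.percentile(b,[2,50,98],axis=0).round(4))
# near face: points z between .043 and .057
f=sec(.55,.62,.042,.056); print("face y: ",len(f),np.polyfit(f[:,0]-.59,f[:,1],1) if len(f)>5 else 0, f[:,0].min(),f[:,0].max())
for x in np.arange(.48,.77,.02):
    k=sec(x-.01,x+.01,.011,.0175,.11,.18); k=k[k[:,1]>.13-.0+.0] if len(k) else k
    w2=sec(x-.01,x+.01,.02,.033,.125,.18)
    print(round(x,2),"kerb +y",len(k),np.percentile(k[:,1],[5,50,95]).round(4) if len(k) else "", "wall",len(w2),np.percentile(w2[:,1],[5,50,95]).round(4) if len(w2) else "")
p=sec(.62,.67,.035,.055,.125,.18); print("post",len(p),np.percentile(p,[5,50,95],axis=0).round(4) if len(p) else "")
E
```

```text
[0.4775 0.105  0.061 ] [ 1.7998e+02  5.0000e-02 -1.7682e+02] [ 0.   0.4 -3.1]
[('carrier', 0.94, [0.4718, 0.1031, 0.0436]), ('carrier_front', 0.9, [0.6029, 0.111, 0.0485]), ('gate', 0.78, [0.6402, 0.1116, 0.0047]), ('flap_edge', 0.59, [0.6385, 0.1158, 0.0152]), ('follower', 0.78, [0.661, 0.247, 0.0014])]
[('carrier', 0.86, [0.4701, 0.1007, 0.0429]), ('carrier_front', 0.8, [0.6014, 0.1076, 0.0472]), ('gate', 0.55, [0.6385, 0.1106, 0.0044]), ('flap_edge', 0.37, [0.6426, 0.1131, 0.0177]), ('follower', 0.48, [0.6596, 0.2441, 0.0022])]


block 353 [572.3 108.2] [64.3 47.3] 0.92 zmed 0.0564
[[0.5426 0.0911 0.0362]
 [0.5794 0.1225 0.0564]
 [0.6043 0.131  0.0725]]
face y:  109 [0.36178765 0.12771642] 0.5505736412487131 0.6044036458600248
0.48 kerb +y 22 [0.1309 0.1369 0.1404] wall 0 
0.5 kerb +y 22 [0.1329 0.1372 0.1399] wall 0 
0.52 kerb +y 20 [0.1339 0.1382 0.1407] wall 0 
0.54 kerb +y 21 [0.1341 0.1397 0.1411] wall 0 
0.56 kerb +y 24 [0.1351 0.1411 0.1427] wall 0 
0.58 kerb +y 22 [0.136  0.1415 0.145 ] wall 0 
0.6 kerb +y 19 [0.1367 0.1432 0.1457] wall 0 
0.62 kerb +y 14 [0.1417 0.144  0.1465] wall 0 
0.64 kerb +y 14 [0.1416 0.1469 0.1484] wall 25 [0.1453 0.147  0.1484]
0.66 kerb +y 12 [0.1464 0.1477 0.1493] wall 35 [0.1429 0.1476 0.1492]
0.68 kerb +y 13 [0.1481 0.1497 0.1507] wall 35 [0.1436 0.1487 0.15  ]
0.7 kerb +y 12 [0.1484 0.1498 0.1517] wall 35 [0.1435 0.1501 0.1527]
0.72 kerb +y 16 [0.1505 0.1514 0.1533] wall 53 [0.1293 0.15   0.1528]
0.74 kerb +y 11 [0.1517 0.1531 0.1544] wall 65 [0.1282 0.1466 0.154 ]
0.76 kerb +y 13 [0.1524 0.1549 0.156 ] wall 56 [0.1288 0.1522 0.1553]
post 25 [[0.6364 0.1454 0.0369]
 [0.6418 0.1466 0.0455]
 [0.6447 0.1503 0.0546]]
```

View pics/s3.png

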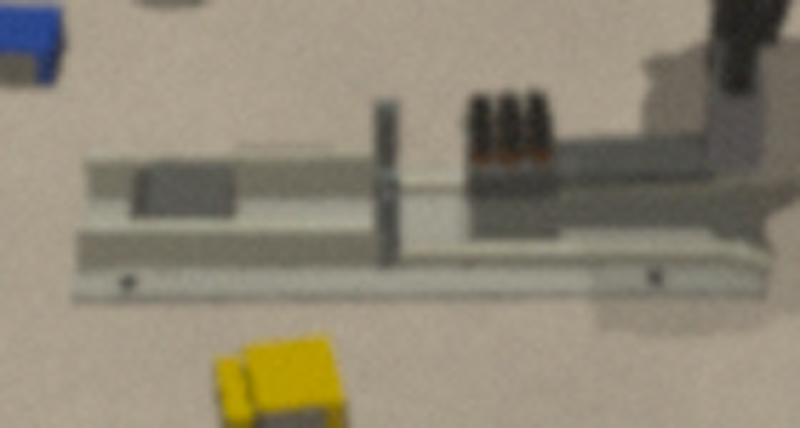

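```bash
python3 - <<'E'
from m import *
D=np.load("slast.npz"); P=cloud("side",D["d"])
def sec(x0,x1,z0,z1,y0=.05,y1=.18):
    return P[(P[...,0]>x0)&(P[...,0]<x1)&(P[...,1]>y0)&(P[...,1]<y1)&(P[...,2]>z0)&(P[...,2]<z1)]
f=sec(.555,.61,.044,.056,.122,.15)
for x in np.arange(.55,.61,.008):
    q=f[abs(f[:,0]-x)<.004]; print(round(x,3),len(q),np.percentile(q[:,1],[10,50,90]).round(4) if len(q) else "")
h=sec(.45,.5,.042,.085,.09,.13);
for z in (.045,.055,.065,.075):
  q=h[abs(h[:,2]-z)<.005]; print("handle",z,len(q),np.percentile(q[:,:2],[5,50,95],axis=0).round(4).tolist() if len(q) else "")
q=sec(.50,.56,.05,.06); print("tongue top z",[ (round(x,2),np.median(q[abs(q[:,0]-x)<.01][:,2]).round(4)) for x in(.51,.53,.55)])
g=sec(.62,.66,.02,.052,.09,.14); print("flap",len(g),np.percentile(g,[5,50,95],axis=0).round(4))
E
```

```text
0.55 0 
0.558 3 [0.1273 0.1278 0.1288]
0.566 11 [0.1275 0.1284 0.1296]
0.574 12 [0.126  0.1296 0.1306]
0.582 11 [0.1267 0.1294 0.1309]
0.59 14 [0.127  0.1299 0.1314]
0.598 12 [0.1267 0.1292 0.1315]
0.606 4 [0.1268 0.1291 0.1292]
handle 0.045 51 [[0.464, 0.0951], [0.4893, 0.109], [0.4983, 0.1163]]
handle 0.055 32 [[0.4623, 0.0953], [0.4761, 0.1089], [0.49, 0.1115]]
handle 0.065 30 [[0.4635, 0.0978], [0.4771, 0.1108], [0.4874, 0.1123]]
handle 0.075 30 [[0.4628, 0.1083], [0.474, 0.1115], [0.4865, 0.113]]
tongue top z [(0.51, np.float64(0.0501)), (0.53, np.float64(nan)), (0.55, np.float64(0.0528))]
flap 5 [[0.6532 0.0902 0.021 ]
 [0.6554 0.0909 0.027 ]
 [0.6583 0.0915 0.0296]]
  return _methods._mean(a, axis=axis, dtype=dtype,
  ret = ret.dtype.type(ret / rcount)
```

Emit:
servo_tool(moves=[[[0,0,-1.2],[0,0.0018,0],0],[[0,0,0],[0,0,0.007],0],[[0,0,0],[0,0,0.007],0],[[0,0,0],[0,0,0.006],0],[[0,0,0],[0,0,0],0],[[0,0,0],[0,0,0],0]])

```text
time: 12.5
ee_pos: [0.4768, 0.1069, 0.0402]
tcp_rot: [180.0, -0.0, -175.6]
wrist_force: [0.5, 0.0, -3.0]
opening: 0.0141
grasp_force: 59.1
```

```bash
cat > f.py <<'E'
from m import *
D=np.load("slast.npz"); P=cloud("side",D["d"]); import sys; u=float(sys.argv[1])
def sec(x0,x1,z0,z1,y0=.05,y1=.18):
    return P[(P[...,0]>x0)&(P[...,0]<x1)&(P[...,1]>y0)&(P[...,1]<y1)&(P[...,2]>z0)&(P[...,2]<z1)]
f=sec(.55,.62,u+.006,u+.018,.122,.15)
for x in np.arange(.56,.61,.012):
    q=f[abs(f[:,0]-x)<.006]; print(round(x,3),len(q),np.percentile(q[:,1],[10,50,90]).round(4) if len(q) else "")
h=sec(.45,.5,u+.015,u+.045,.10,.13); print("handle",len(h),np.percentile(h,[5,50,95],axis=0).round(4).tolist())
wl=np.concatenate([sec(x-.005,x+.005,.012,.028,.14,.16) for x in np.arange(.66,.78,.01)]); print("wall",np.polyfit(wl[:,0]-.64,wl[:,1],1),len(wl))
E
python3 side.py pics/s4.png; python3 f.py .022
```

```text
[0.4768 0.1069 0.0402] [ 1.7999e+02 -4.0000e-02 -1.7561e+02] [ 0.5  0.  -3. ]
[('carrier', 0.96, [0.4725, 0.1033, 0.0245]), ('carrier_front', 0.82, [0.6028, 0.1108, 0.0272]), ('gate', 0.6, [0.6356, 0.1126, 0.0058]), ('flap_edge', 0.44, [0.6402, 0.1139, 0.0182]), ('follower', 0.6, [0.6624, 0.2463, 0.002])]
[('carrier', 0.85, [0.4727, 0.1045, 0.0217]), ('carrier_front', 0.67, [0.6007, 0.1115, 0.0297]), ('gate', 0.63, [0.6399, 0.1126, 0.0041]), ('flap_edge', 0.53, [0.6921, 0.3864, -0.0022]), ('follower', 0.66, [0.716, 0.1188, 0.0033])]


0.56 12 [0.1274 0.1321 0.1327]
0.572 18 [0.1268 0.1319 0.1341]
0.584 20 [0.1305 0.1327 0.1342]
0.596 16 [0.1304 0.1328 0.1353]
0.608 4 [0.1285 0.1321 0.1344]
handle 83 [[0.4625, 0.1084, 0.0386], [0.4751, 0.1131, 0.0516], [0.487, 0.1154, 0.0645]]
wall [0.06419459 0.14670259] 194
```

Emit:
servo_tool(moves=[[[0,0,-0.4],[0,0,0.005],0],[[0,0,0],[0,0,0.005],0],[[0,0,0],[0,0,0.004],0],[[0,0,0],[0,0,0.001],0],[[0,0,0],[0,0,0],0],[[0,0,0],[0,0,0],0]])

```text
time: 13.8
ee_pos: [0.4771, 0.107, 0.0256]
tcp_rot: [180.0, -0.0, -175.2]
wrist_force: [-0.3, -0.9, -2.3]
opening: 0.0139
grasp_force: 60.4
```

Emit:
servo_tool(moves=[[[0,0,0],[0,0,0.001],0],[[0,0,0],[0,0,0],0],[[0,0,0],[0,0,0],0]])

```text
time: 14.1
ee_pos: [0.4772, 0.107, 0.0246]
tcp_rot: [180.0, 0.0, -175.2]
wrist_force: [-0.4, 0.1, -1.1]
opening: 0.0139
grasp_force: 60.6
```

```bash
python3 side.py pics/s5.png; python3 f.py .006
```

```text
[0.4772 0.107  0.0246] [ 1.7999e+02  1.0000e-02 -1.7520e+02] [-0.4  0.1 -1.1]
[('carrier', 0.88, [0.4754, 0.1025, 0.0049]), ('gate', 0.82, [0.6423, 0.1123, 0.0032]), ('flap_edge', 0.59, [0.6368, 0.1157, 0.0145]), ('follower', 0.75, [0.6618, 0.2467, 0.0034])]
[('carrier', 0.69, [0.4758, 0.1026, 0.0068]), ('carrier_front', 0.85, [0.6038, 0.1138, 0.019]), ('gate', 0.82, [0.6404, 0.1149, 0.0039]), ('flap_edge', 0.53, [0.6392, 0.1146, 0.014]), ('follower', 0.72, [0.8236, -0.0271, -0.0022])]


0.56 19 [0.1323 0.1357 0.1424]
0.572 24 [0.1325 0.1374 0.1426]
0.584 24 [0.1341 0.1367 0.1433]
0.596 22 [0.1344 0.1364 0.1439]
0.608 16 [0.129  0.1426 0.1452]
handle 86 [[0.4643, 0.1052, 0.0224], [0.4767, 0.1133, 0.0365], [0.4884, 0.1151, 0.0493]]
wall [0.06353757 0.14667757] 198
```

View pics/s5.png

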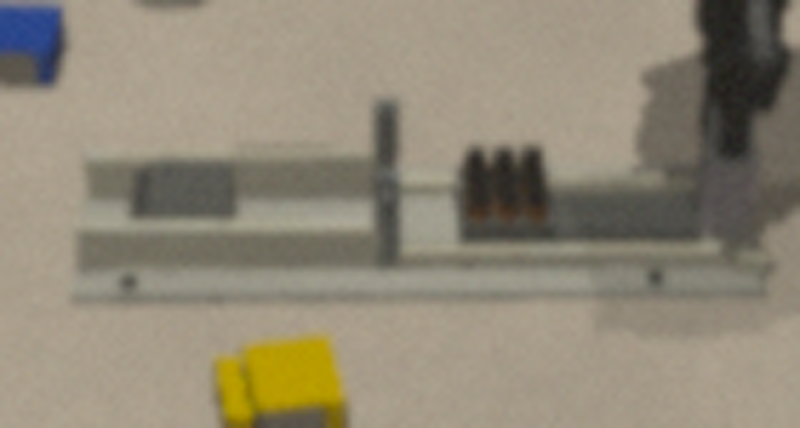

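The carrier sits between the kerbs, with its vials at (505,185) and its front at column 462, short of the flap at column 387. I'll set it down fully.

Emit:
servo_tool(moves=[[[0,0,0],[0,0,0.0006],0],[[0,0,0],[0,0,0],0],[[0,0,0],[0,0,0],0],[[0,0,0],[0,0,0],0]])

```text
time: 15.2
ee_pos: [0.4771, 0.1069, 0.0242]
tcp_rot: [180.0, 0.0, -175.2]
wrist_force: [-2.4, -1.9, 4.8]
opening: 0.0137
grasp_force: 62.5
```

```bash
python3 -c "
from h import *
o=get_obs();print(o['ee_pos'],o['wrist_force'],o['torque'])"
```

```text
[0.47708677 0.10687836 0.02418301] [-2.43487011 -1.94298885  4.79514076] [-0.35203904  0.55394609 -0.02054014]
```

Emit:
servo_tool(moves=[[[0,0,0],[-0.005,-0.0001,-0.0003],0],[[0,0,0],[-0.005,-0.0001,0],0],[[0,0,0],[-0.005,-0.0001,0],0],[[0,0,0],[-0.005,-0.0001,0],0],[[0,0,0],[-0.005,-0.0001,0],0],[[0,0,0],[0,0,0],0],[[0,0,0],[0,0,0],0]])

```text
time: 15.9
ee_pos: [0.5028, 0.1087, 0.0241]
tcp_rot: [180.0, 0.1, -175.2]
wrist_force: [1.4, 1.7, 0.8]
opening: 0.014
grasp_force: 61.9
```

```bash
python3 side.py pics/s6.png; python3 f.py .006; python3 g.py .5770 .1125 .0242 184.6
```

```text
[0.5028 0.1087 0.0241] [ 1.7997e+02  6.0000e-02 -1.7521e+02] [1.4 1.7 0.8]
[('carrier', 0.77, [0.4995, 0.1065, 0.0082]), ('carrier_front', 0.88, [0.6315, 0.1154, 0.016]), ('gate', 0.55, [0.6419, 0.1114, 0.0042]), ('flap_edge', 0.54, [0.6379, 0.1157, 0.0167]), ('follower', 0.73, [0.7176, 0.1173, -0.0001])]
[('carrier', 0.7, [0.4994, 0.1038, 0.0038]), ('carrier_front', 0.83, [0.6268, 0.1154, 0.0194]), ('gate', 0.87, [0.6434, 0.1133, 0.0047]), ('flap_edge', 0.46, [0.6401, 0.1185, 0.0141]), ('follower', 0.65, [0.826, -0.0238, -0.0026])]


0.56 15 [0.124 0.139 0.142]
0.572 20 [0.1242 0.1384 0.1427]
0.584 18 [0.1334 0.1386 0.1434]
0.596 24 [0.1341 0.1364 0.1438]
0.608 22 [0.1355 0.1377 0.1455]
handle 36 [[0.4879, 0.1128, 0.0223], [0.4932, 0.1143, 0.0374], [0.4992, 0.1167, 0.0485]]
wall [0.06587128 0.14658612] 191
q [ 12.2   0.4 -14.4  75.2   0.    7.4] pos [0.502  0.1085 0.0242] rot [ 179.99   -0.   -175.21] F [1.8 0.4 1.4]
turn [ 0.01 -0.    0.19] shift now [-0.0751 -0.0023 -0.    ] shift after turn [-0.0751 -0.0021 -0.    ]
level turn [ 0.01 -0.   -0.  ]
```

Emit:
servo_tool(moves=[[[0,0,0],[-0.006,-0.0001,0],0],[[0,0,0],[-0.006,-0.0001,0],0],[[0,0,0],[-0.006,-0.0001,0],0],[[0,0,0],[-0.006,-0.0001,0],0],[[0,0,0],[-0.006,-0.0001,0],0],[[0,0,0],[-0.006,-0.0001,0],0],[[0,0,0],[0,0,0],0]])

```text
time: 17.3
ee_pos: [0.5387, 0.111, 0.0241]
tcp_rot: [180.0, -0.0, -175.2]
wrist_force: [-1.7, 0.7, 3.8]
opening: 0.014
grasp_force: 62.9
```

```bash
python3 side.py pics/s7.png
```

```text
[0.5387 0.111  0.0241] [ 1.7999e+02 -2.0000e-02 -1.7522e+02] [-1.7  0.7  3.8]
[('carrier', 0.87, [0.5368, 0.1082, 0.005]), ('carrier_front', 0.93, [0.6637, 0.119, 0.018]), ('gate', 0.64, [0.6392, 0.1138, 0.0058]), ('flap_edge', 0.56, [0.6714, 0.1188, 0.0347]), ('follower', 0.79, [0.6619, 0.2456, 0.0021])]
[('carrier', 0.98, [0.5342, 0.1075, 0.0047]), ('carrier_front', 0.86, [0.6656, 0.1181, 0.0194]), ('gate', 0.81, [0.6413, 0.1111, 0.0045]), ('flap_edge', 0.72, [0.665, 0.1152, 0.0163]), ('follower', 0.6, [0.662, 0.2447, 0.0017])]
```

View pics/s7.png

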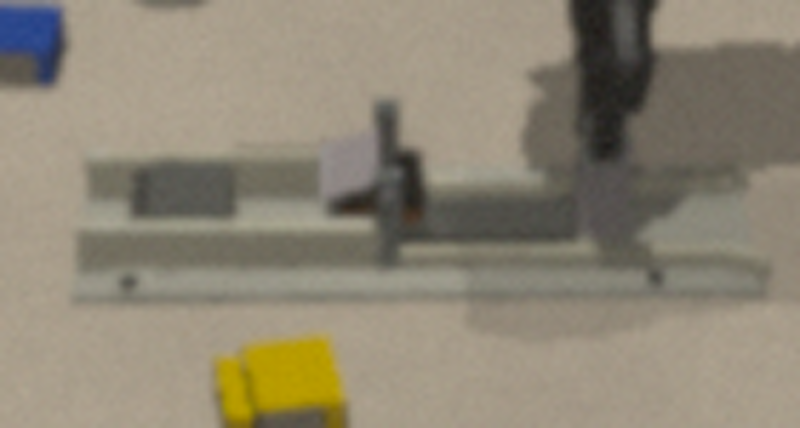

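The flap at (350,170) is swung open over the vials and the carrier is well aligned.

Emit:
servo_tool(moves=[[[0,0,0],[-0.005,-0.0001,0],0],[[0,0,0],[-0.005,-0.0001,0],0],[[0,0,0],[-0.005,-0.0001,0],0],[[0,0,0],[-0.005,-0.0001,0],0],[[0,0,0],[-0.005,-0.0001,0],0],[[0,0,0],[-0.005,-0.0001,0],0],[[0,0,0],[-0.005,-0.0001,0],0],[[0,0,0],[-0.005,-0.0001,0],0],[[0,0,0],[0,0,0],0],[[0,0,0],[0,0,0],0]])

```text
time: 19.0
ee_pos: [0.5777, 0.1134, 0.0241]
tcp_rot: [180.0, -0.0, -175.2]
wrist_force: [-2.1, -0.0, 3.4]
opening: 0.014
grasp_force: 62.8
```

```bash
python3 side.py pics/s8.png; python3 -c "
from h import *
o=get_obs();print([get_obs()['wrist_force'].round(2) for _ in range(3)])"
```

```text
[0.5777 0.1134 0.0241] [ 1.8000e+02 -5.0000e-02 -1.7521e+02] [-2.1 -0.   3.4]
[('carrier', 0.82, [0.5784, 0.1114, 0.0043]), ('carrier_front', 0.95, [0.7037, 0.1192, 0.0172]), ('gate', 0.72, [0.6407, 0.1135, 0.0051]), ('flap_edge', 0.69, [0.6729, 0.1148, 0.0404]), ('follower', 0.59, [0.6597, 0.2486, 0.0021])]
[('carrier_front', 0.88, [0.7069, 0.1195, 0.0171]), ('gate', 0.85, [0.6395, 0.1107, 0.0043]), ('flap_edge', 0.65, [0.669, 0.117, 0.0427]), ('follower', 0.66, [0.7134, 0.119, 0.0035])]


[array([-3.  , -0.64,  3.92]), array([-3.  , -0.64,  3.92]), array([-3.  , -0.64,  3.92])]
```

Emit:
servo_tool(moves=[[[0,0,0],[-0.0025,-0.0001,0],0],[[0,0,0],[-0.0025,0,0],0],[[0,0,0],[-0.0025,-0.0001,0],0],[[0,0,0],[-0.0025,0,0],0],[[0,0,0],[0,0,0],0],[[0,0,0],[0,0,0],0]])

```text
time: 20.3
ee_pos: [0.5877, 0.1142, 0.0241]
tcp_rot: [180.0, -0.0, -175.2]
wrist_force: [-3.5, -0.7, 4.9]
opening: 0.0137
grasp_force: 62.9
```

```bash
python3 side.py pics/s9.png; python3 - <<'E'
import numpy as np
from h import *
D=np.load("slast.npz");P=cloud("side",D["d"])
# top edge of plate & vials
for lo,hi in((.1,.135),):
    m=(P[...,1]>lo)&(P[...,1]<hi)&(P[...,0]>.66)&(P[...,0]<.79)
    for x in np.arange(.66,.78,.004):
        q=P[m&(abs(P[...,0]-x)<.002)]; print(round(x,3),len(q),np.percentile(q[:,2],95).round(3) if len(q) else "",end="; ")
E
```

```text
[0.5877 0.1142 0.0241] [ 1.7998e+02 -3.0000e-02 -1.7521e+02] [-3.5 -0.7  4.9]
[('carrier', 0.77, [0.5833, 0.1127, 0.0032]), ('carrier_front', 0.91, [0.715, 0.1205, 0.0182]), ('gate', 0.76, [0.6416, 0.1134, 0.0072]), ('flap_edge', 0.59, [0.6386, 0.115, 0.0188]), ('follower', 0.55, [0.7175, 0.1188, 0.0016])]
[('carrier', 0.61, [0.5844, 0.112, 0.0027]), ('carrier_front', 0.76, [0.7155, 0.1211, 0.0209]), ('gate', 0.75, [0.6365, 0.1132, 0.0046]), ('flap_edge', 0.51, [0.64, 0.1137, 0.0161]), ('follower', 0.6, [0.8243, -0.0257, -0.0025])]


0.66 3 0.014; 0.664 6 0.014; 0.668 6 0.015; 0.672 9 0.027; 0.676 9 0.04; 0.68 11 0.041; 0.684 12 0.041; 0.688 9 0.04; 0.692 12 0.041; 0.696 11 0.041; 0.7 11 0.041; 0.704 10 0.041; 0.708 12 0.042; 0.712 10 0.042; 0.716 9 0.035; 0.72 7 0.032; 0.724 11 0.033; 0.728 9 0.032; 0.732 12 0.032; 0.736 11 0.033; 0.74 8 0.032; 0.744 12 0.032; 0.748 8 0.032; 0.752 12 0.032; 0.756 10 0.032; 0.76 10 0.031; 0.764 10 0.028; 0.768 6 0.028; 0.772 3 0.005; 0.776 5 0.006;
```

View pics/s9.png

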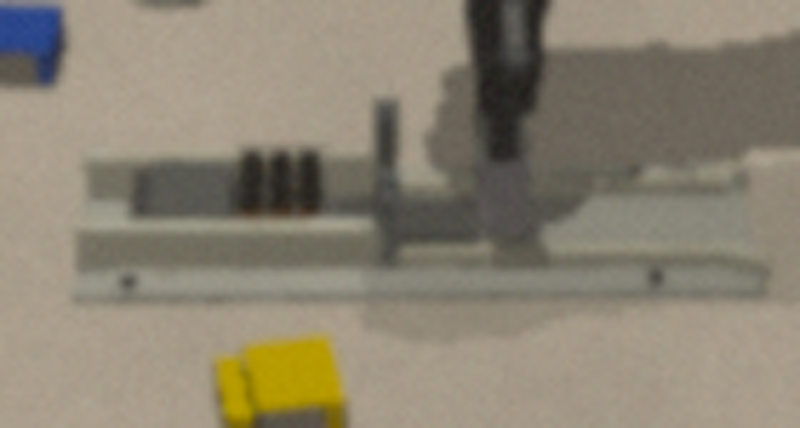

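The vials at (280,180) are past the flap, which hangs shut at column 387, and the front is nearly on the follower at column 235. From here I feel the way in.

Emit:
servo_tool(moves=[[[0,0,0],[-0.001,0,-0.0003],0],[[0,0,0],[-0.001,0,0],0],[[0,0,0],[0,0,0],0]])

```text
time: 21.3
ee_pos: [0.5898, 0.1143, 0.0242]
tcp_rot: [180.0, -0.0, -175.2]
wrist_force: [-3.6, -0.7, 3.3]
opening: 0.0139
grasp_force: 62.2
```

Emit:
servo_tool(moves=[[[0,0,0],[-0.001,0,-0.0001],0],[[0,0,0],[-0.0008,0,0],0],[[0,0,0],[0,0,0],0]])

```text
time: 21.6
ee_pos: [0.5917, 0.1145, 0.0243]
tcp_rot: [180.0, -0.0, -175.2]
wrist_force: [-2.4, 0.2, 0.7]
opening: 0.0139
grasp_force: 61.7
```

Emit:
servo_tool(moves=[[[0,0,0],[-0.0008,0,0],0],[[0,0,0],[-0.0007,0,0],0],[[0,0,0],[0,0,0],0]])

```text
time: 21.9
ee_pos: [0.5932, 0.1146, 0.0244]
tcp_rot: [180.0, -0.0, -175.2]
wrist_force: [-2.0, -0.4, -0.1]
opening: 0.0138
grasp_force: 61.5
```

Emit:
servo_tool(moves=[[[0,0,0],[-0.0008,0,0],0],[[0,0,0],[-0.0008,0,0],0],[[0,0,0],[0,0,0],0]])

```text
time: 22.2
ee_pos: [0.5948, 0.1147, 0.0245]
tcp_rot: [180.0, -0.0, -175.2]
wrist_force: [-1.9, -1.1, 0.2]
opening: 0.0139
grasp_force: 61.4
```

Emit:
servo_tool(moves=[[[0,0,0],[-0.0008,0,0],0],[[0,0,0],[-0.0008,0,0],0],[[0,0,0],[0,0,0],0]])

```text
time: 22.5
ee_pos: [0.5964, 0.1149, 0.0245]
tcp_rot: [180.0, -0.0, -175.2]
wrist_force: [-2.8, 0.5, -0.6]
opening: 0.0138
grasp_force: 61.3
```

Emit:
servo_tool(moves=[[[0,0,0],[-0.0008,0,0.0001],0],[[0,0,0],[-0.0008,0,0],0],[[0,0,0],[0,0,0],0]])

```text
time: 22.8
ee_pos: [0.598, 0.115, 0.0244]
tcp_rot: [180.0, -0.0, -175.2]
wrist_force: [-3.0, -1.1, -0.3]
opening: 0.0142
grasp_force: 61.4
```

Emit:
servo_tool(moves=[[[0,0,0],[-0.0008,0,0],0],[[0,0,0],[-0.0008,0,0],0],[[0,0,0],[0,0,0],0]])

```text
time: 23.1
ee_pos: [0.5996, 0.1151, 0.0244]
tcp_rot: [180.0, -0.0, -175.2]
wrist_force: [-2.5, -0.7, -0.0]
opening: 0.0142
grasp_force: 61.4
```

Emit:
servo_tool(moves=[[[0,0,0],[-0.0008,0,0],0],[[0,0,0],[-0.0008,0,0],0],[[0,0,0],[0,0,0],0]])

```text
time: 23.4
ee_pos: [0.6012, 0.1153, 0.0244]
tcp_rot: [180.0, -0.0, -175.2]
wrist_force: [-3.5, -0.5, 0.8]
opening: 0.0137
grasp_force: 61.5
```

Emit:
servo_tool(moves=[[[0,0,0],[-0.0008,-0.0001,0],0],[[0,0,0],[-0.0007,0,0],0],[[0,0,0],[0,0,0],0]])

```text
time: 23.7
ee_pos: [0.6027, 0.1153, 0.0244]
tcp_rot: [180.0, -0.0, -175.2]
wrist_force: [-2.2, -0.1, 0.3]
opening: 0.0137
grasp_force: 61.4
```

Emit:
servo_tool(moves=[[[0,0,0],[-0.0008,-0.0001,0],0],[[0,0,0],[-0.0008,0,0],0],[[0,0,0],[0,0,0],0]])

```text
time: 24.0
ee_pos: [0.6043, 0.1153, 0.0244]
tcp_rot: [180.0, -0.0, -175.2]
wrist_force: [-2.9, -0.9, -0.3]
opening: 0.0138
grasp_force: 61.4
```

Emit:
servo_tool(moves=[[[0,0,0],[-0.0008,0,0],0],[[0,0,0],[-0.0008,0,0],0],[[0,0,0],[0,0,0],0]])

```text
time: 24.3
ee_pos: [0.6059, 0.1154, 0.0244]
tcp_rot: [180.0, -0.0, -175.2]
wrist_force: [-2.7, 0.1, 1.0]
opening: 0.014
grasp_force: 61.5
```

Emit:
servo_tool(moves=[[[0,0,0],[-0.0008,-0.0001,0],0],[[0,0,0],[-0.0008,0,0],0],[[0,0,0],[0,0,0],0]])

```text
time: 24.6
ee_pos: [0.6075, 0.1155, 0.0244]
tcp_rot: [180.0, -0.0, -175.2]
wrist_force: [-2.8, -0.1, 0.7]
opening: 0.0137
grasp_force: 61.4
```

Emit:
servo_tool(moves=[[[0,0,0],[-0.0008,0,0],0],[[0,0,0],[-0.0008,0,0],0],[[0,0,0],[0,0,0],0]])

```text
time: 24.9
ee_pos: [0.6091, 0.1156, 0.0244]
tcp_rot: [180.0, -0.0, -175.2]
wrist_force: [-2.4, 0.2, 0.3]
opening: 0.0139
grasp_force: 61.5
```

Emit:
servo_tool(moves=[[[0,0,0],[-0.0008,-0.0001,0],0],[[0,0,0],[-0.0008,0,0],0],[[0,0,0],[0,0,0],0]])

```text
time: 25.2
ee_pos: [0.6107, 0.1157, 0.0244]
tcp_rot: [180.0, -0.0, -175.2]
wrist_force: [-2.8, -0.8, 0.2]
opening: 0.0137
grasp_force: 61.4
```

Emit:
servo_tool(moves=[[[0,0,0],[-0.0008,0,0],0],[[0,0,0],[-0.0008,0,0],0],[[0,0,0],[0,0,0],0]])

```text
time: 25.5
ee_pos: [0.6123, 0.1158, 0.0244]
tcp_rot: [180.0, -0.0, -175.2]
wrist_force: [-3.0, -1.0, 0.4]
opening: 0.0138
grasp_force: 61.5
```

Emit:
servo_tool(moves=[[[0,0,0],[-0.0008,-0.0001,0],0],[[0,0,0],[-0.0007,0,0],0],[[0,0,0],[0,0,0],0]])

```text
time: 25.8
ee_pos: [0.6138, 0.1158, 0.0244]
tcp_rot: [180.0, -0.0, -175.2]
wrist_force: [-3.4, -0.9, -0.3]
opening: 0.014
grasp_force: 61.4
```

Emit:
servo_tool(moves=[[[0,0,0],[-0.0008,0,0],0],[[0,0,0],[-0.0007,0,0],0],[[0,0,0],[0,0,0],0]])

```text
time: 26.1
ee_pos: [0.6149, 0.116, 0.0243]
tcp_rot: [180.0, -0.1, -175.2]
wrist_force: [-5.1, -0.4, 1.4]
opening: 0.0139
grasp_force: 61.7
```

Home contact: the force rises and the tool lags. From here I press in small steps.

Emit:
servo_tool(moves=[[[0,0,0],[-0.0005,0,0],0],[[0,0,0],[0,0,0],0]])

```text
time: 26.3
ee_pos: [0.6151, 0.116, 0.0244]
tcp_rot: [180.0, -0.1, -175.2]
wrist_force: [-6.6, -0.4, 2.4]
opening: 0.0141
grasp_force: 61.9
```

Emit:
servo_tool(moves=[[[0,0,0],[-0.0007,0,0],0],[[0,0,0],[0,0,0],0]])

```text
time: 26.5
ee_pos: [0.6153, 0.1161, 0.0243]
tcp_rot: [180.0, -0.1, -175.2]
wrist_force: [-8.7, 0.0, 2.8]
opening: 0.014
grasp_force: 62.2
```

Emit:
servo_tool(moves=[[[0,0,0],[-0.0005,0,0],0],[[0,0,0],[-0.0005,0,0],0],[[0,0,0],[0,0,0],0],[[0,0,0],[0,0,0],0],[[0,0,0],[0,0,0],0],[[0,0,0],[0,0,0],0],[[0,0,0],[0,0,0],0]])

```text
time: 27.2
ee_pos: [0.6157, 0.1162, 0.0243]
tcp_rot: [180.0, -0.2, -175.2]
wrist_force: [-11.4, -0.4, 5.1]
opening: 0.0139
grasp_force: 62.5
```

Emit:
servo_tool(moves=[[[0,0,0],[-0.0003,0,0],0],[[0,0,0],[0,0,0],0],[[0,0,0],[0,0,0],0],[[0,0,0],[0,0,0],0],[[0,0,0],[0,0,0],0]])

```text
time: 27.7
ee_pos: [0.6158, 0.1162, 0.0243]
tcp_rot: [180.0, -0.2, -175.2]
wrist_force: [-12.9, -0.7, 4.7]
opening: 0.0139
grasp_force: 62.7
```

Emit:
servo_tool(moves=[[[0,0,0],[0.0003,0,0],0],[[0,0,0],[0.0003,0,0],0],[[0,0,0],[0.0003,0,0],0],[[0,0,0],[0.0003,0,0],0],[[0,0,0],[0.0003,0,0],0],[[0,0,0],[0.0003,0,0],0],[[0,0,0],[0,0,0],0],[[0,0,0],[0,0,0],0]])

```text
time: 28.5
ee_pos: [0.6153, 0.1162, 0.0243]
tcp_rot: [180.0, -0.1, -175.2]
wrist_force: [-5.9, 0.2, 1.9]
opening: 0.0137
grasp_force: 61.7
```

Emit:
servo_tool(moves=[[[0,0,0],[0.0003,0,0],0],[[0,0,0],[0.0003,0,0],0],[[0,0,0],[0.0003,0,0],0],[[0,0,0],[0.0002,0,0],0],[[0,0,0],[0,0,0],0],[[0,0,0],[0,0,0],0]])

```text
time: 29.1
ee_pos: [0.6149, 0.1159, 0.0244]
tcp_rot: [180.0, 0.0, -175.2]
wrist_force: [-2.1, 1.5, -0.7]
opening: 0.0136
grasp_force: 61.3
```

Emit:
servo_tool(moves=[[[0,0,0],[0,0,0],0],[[0,0,0],[0,0,0],0]], force=20)

```text
time: 29.3
ee_pos: [0.6149, 0.1159, 0.0244]
tcp_rot: [180.0, -0.0, -175.2]
wrist_force: [-1.5, 0.0, -0.7]
opening: 0.0136
grasp_force: 61.3
```

Emit:
servo_tool(moves=[[[0,0,0],[0,0,0],22],[[0,0,0],[0,0,0],28],[[0,0,0],[0,0,0],35],[[0,0,0],[0,0,0],45],[[0,0,0],[0,0,0],50],[[0,0,0],[0,0,0],50]])

```text
time: 29.9
ee_pos: [0.6148, 0.1159, 0.0245]
tcp_rot: [180.0, 0.0, -175.2]
wrist_force: [0.5, -0.3, 0.1]
opening: 0.0423
grasp_force: 0.0
```

```bash
python3 side.py pics/s10.png
```

```text
[0.6148 0.1159 0.0245] [ 179.99    0.   -175.21] [ 0.5 -0.3  0.1]
[('carrier', 0.93, [0.6119, 0.1161, 0.0026]), ('carrier_front', 0.72, [0.7398, 0.1201, 0.0166]), ('gate', 0.65, [0.6387, 0.1121, 0.005]), ('flap_edge', 0.37, [0.6392, 0.1165, 0.0159]), ('follower', 0.71, [0.6605, 0.2465, 0.0027])]
[('carrier', 0.76, [0.6145, 0.1141, 0.0033]), ('carrier_front', 0.82, [0.7378, 0.1198, 0.0153]), ('gate', 0.71, [0.6386, 0.1115, 0.004]), ('flap_edge', 0.54, [0.6392, 0.1152, 0.0138]), ('follower', 0.54, [0.661, 0.2448, 0.003])]
```

View pics/s10.png

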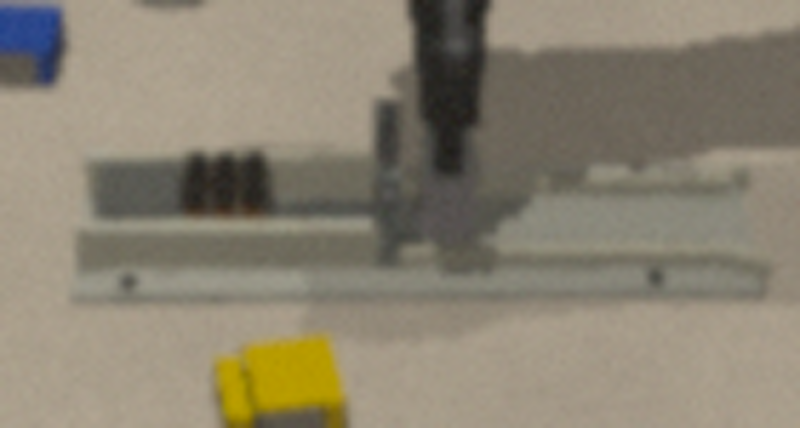

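The gripper has released. The vials at (225,180) are against the plate and the flap at column 387 is shut. Next I raise the tool.

Emit:
servo_tool(moves=[[[0,0,0],[0,0,-0.005],50],[[0,0,0],[0,0,-0.015],50],[[0,0,0],[0,0,-0.02],50],[[0,0,0],[0,0,-0.02],50],[[0,0,0],[0,0,-0.03],50],[[0,0,0],[0.02,0,-0.03],50],[[0,0,0],[0.04,0,-0.01],50],[[0,0,0],[0.04,0,0],50],[[0,0,0],[0.04,0,0],50],[[0,0,0],[0.02,0,0],50],[[0,0,0],[0,0,0],50],[[0,0,0],[0,0,0],50]])

```text
time: 31.8
ee_pos: [0.4558, 0.1027, 0.1559]
tcp_rot: [180.0, 0.1, -175.2]
wrist_force: [0.2, -0.6, -0.4]
opening: 0.0428
grasp_force: 0.0
```

```bash
python3 side.py pics/s11.png
```

```text
[0.4558 0.1027 0.1559] [ 1.7997e+02  1.4000e-01 -1.7520e+02] [ 0.2 -0.6 -0.4]
[('carrier', 0.9, [0.6116, 0.1161, 0.0036]), ('carrier_front', 0.88, [0.7394, 0.1206, 0.0194]), ('gate', 0.9, [0.6401, 0.1127, 0.0051]), ('flap_edge', 0.61, [0.6401, 0.1144, 0.0155]), ('follower', 0.59, [0.6589, 0.2453, 0.0033])]
[('carrier', 0.87, [0.6106, 0.1113, 0.0051]), ('carrier_front', 0.72, [0.7386, 0.1186, 0.0193]), ('gate', 0.94, [0.6417, 0.1134, 0.0036]), ('flap_edge', 0.57, [0.6392, 0.1148, 0.0174]), ('follower', 0.72, [0.66, 0.2429, 0.0064])]
```

View pics/s11.png

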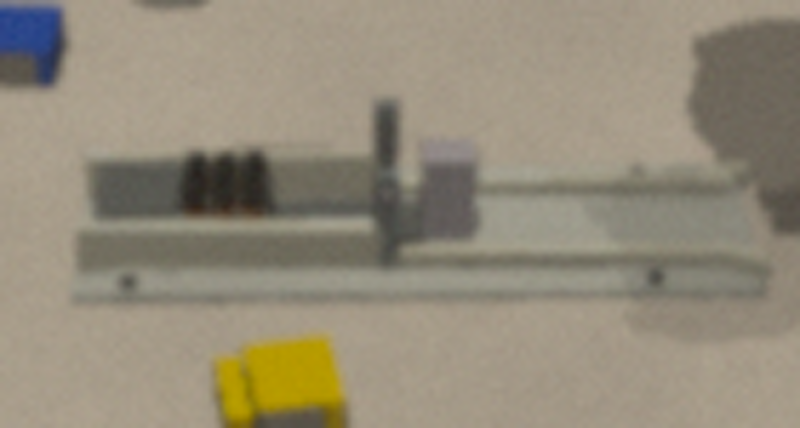

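The vials at (225,180) rest against the plate, the flap at column 387 is shut, the handle at (447,190) is free, and the robot is clear.

```bash
python3 -c "
from workcell import *
print(job_done())"
```

```text
the job is handed in; nothing more can be done
None
```

I handed the job in at about 32 s, no verdict shown: the loaded carrier was pressed home at an estimated 9–10 N for over half a second, eased off and released, and the last picture shows it against the follower plate with the flap shut and the arm clear.

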